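# Hold a turning blank in the lathe chuck for tightening

### The job

Take the pale square blank with the round spigot turned on one end out of the blue crate, slide its spigot gently into the open jaws of the lathe chuck until the blank's shoulder sits flush and square on the jaw faces, and keep pressing it towards the headstock with a steady push between 8 and 20 N so that I can tighten the jaws with the key. Never ram it (no more than 40 N on the lathe), leave the other stock in the crate, and do not shift the things on the bench. After two seconds of steady push, finish while still gripping and pushing: do not let go and do not ease off.

Things in the scene. Friction and masses are not known exactly. Their poses are not given: they have to be found in the camera images.
- blank: Pale wooden blank, about 0.16 kg: a 50 x 50 mm square bar, 95 mm long along its own y, with a round spigot (36 mm diameter, 12 mm long) on the middle of its -y end. Origin: centre of the bar's underside, 25 mm below its axis, 47.5 mm from the shoulder. It lies flat on the crate floor, spigot roughly towards world -y (within 0.8 rad); grip it across its 50 mm width (own x).
- spigot_root (a point): Centre of the blank's shoulder, where the spigot begins: in the blank's frame at (0, -47.5, 25) mm, same axes as the blank. The shoulder is the flat square end face around the spigot.
- lathe: Blue mini lathe fixed to the bench, bed along its own y, yaw up to 0.1 rad. Origin: on the bench below the centre of the jaw faces. Chuck, headstock and motor are on the -y side (up to 275 mm high); the chuck opens to +y. Bed top 96 mm high. Parked tailstock: point 146 mm in +y from the jaw faces, body 175 to 290 mm, up to 250 mm high. Tool rest: 140 mm in +y, turned to +x, up to 192 mm high.
- jaw_face (a point): Centre of the plane of the chuck's jaw faces, on the spindle axis, 200 mm above the bench, axes of the lathe: +y points out of the chuck along the spindle, so the blank is slid in and pushed along -y. Seated, spigot_root lies here.
- chuck: Steel four-jaw chuck on the spindle, 94 mm diameter, origin at the centre of the jaw faces, y along the spindle, at any turn about y. The jaws are opened to a 44 mm bore (4 mm of play all round the spigot), reach out to 76 mm diameter and are 22 mm deep, so the spigot does not bottom: the shoulder stops rigidly on the jaw faces.
- crate: Blue plastic crate fixed to the bench, 400 mm (own x) x 300 mm (own y), 70 mm high, open top, walls and floor 5 mm. Origin: centre of its underside. The blank lies in its half nearer the lathe (-y).
- dark_blank: Dark square blank without a spigot, 48 x 90 x 48 mm, in the crate (left or right of the pale one). Origin: centre of its underside. To be left in the crate.
- bowl_blank: Round wooden disc 80 mm across, 38 mm high, in the crate. Origin: centre of its underside. To be left in the crate.
- pen_blank: Dark wooden stick 140 x 20 x 20 mm, in the crate. Origin: centre of its underside. To be left in the crate.
- chuck_key: Steel T-handled chuck key, 105 mm long, 18 mm high, lying on the bench between robot and lathe. Origin: on the bench under its shaft. Leave it where it is.
- gouge: Turning gouge with wooden handle, 340 mm long, 32 mm high, lying on the bench beyond the lathe. Origin: on the bench under its ferrule. Leave it where it is.
- mallet: Round wooden mallet, 84 mm across, 215 mm high, standing on its head beyond the lathe. Origin: centre of its foot. Leave it where it is.
- turned_bowl: Turned wooden bowl, 120 mm across, 50 mm high, on the bench between robot and lathe. Origin: centre of its foot. Leave it where it is.
- pen_blank2: Mid-brown wooden stick 130 x 19 x 19 mm, in the crate. Origin: centre of its underside. To be left in the crate.
Mind the look-alikes: they are no part of the job. What is meant by the blank is not purple or red, and is the larger of those in its own colour.

How it is judged:
By the outcome, as a careful person would: the job done as asked, in the order asked, and still so for the second after the job is handed in, while the arm keeps its last pose, push and grip.
It also fails if it takes over 58 s, if anything falls off the work surface, if the arm or the gripper's body presses on something with over 40 N, if the wrist force passes 120 N, or if a joint passes its speed limit or range.

### The arm

A 6-joint arm with a two-finger parallel gripper is mounted at the origin on the work surface. World frame = base frame: x ahead of the robot, y to its left, z up, the work surface at z = 0. Lengths are in m, angles in rad, forces in N, time in s.
With the tool pointing down it reaches from about 0.3 to 0.775 m from the base axis. Payload 14.6 kg.
Tool frame: the origin (TCP) lies on the centre line of the jaws, within the pads' length; the fingertips stand 19 mm ahead of it and the grasp point (between the pads) is the TCP; z points along the fingers, y is the line along which they close (so a half turn about z gives the same grasp; the last joint's range is limited). The gripper opens to 94 mm and grips with 3 to 60 N. Pads are 16 mm wide; open, the fingers measure 119 mm over their backs; the gripper's body (75 mm by 177 mm) begins 78 mm behind the grasp point.
Start: joints at [-1.175, 0.3, 1.521, -0, 1.321, -0.067], TCP at [0.246, -0.492, 0.224] pointing down, gripper open.
Joint ranges: [-3.03, 3.03], [-0.79, 2.21], [0.23, 2.52], [-1.04, 4.18], [0, 3.07], [-2.55, 2.55]. Speed limits (rad/s): [2.22, 2.22, 2.57, 3.14, 3.14, 3.14].

### API

Orientations are given as [roll, pitch, yaw] about the fixed x, y, z axes, in that order (R = Rz(yaw) Ry(pitch) Rx(roll)).
In Python, from station import get_obs, camera, workorder gives the robot as it stands.
- The arm moves only by the tool play_rows, never from a script. Its argument "motion" is a list that holds one entry, the list of rows, each a list of 7 numbers: the shift along the tool's x, y, z as a fraction of full scale, then the turn, a rotation vector about the tool's x, y, z as a fraction of full scale, then the opening, from -1 (shut) to 1 (fully open). In form: [[[x, y, z, ax, ay, az, grip], ...]]. A call has 1 to 10 rows; each row is the pose to reach, as a shift and turn from the pose commanded when the call began, along the tool's axes at that moment, turning the shorter way round; what a row does not reach only later rows make up. Full scale, the value 1, is 0.25 m for a shift and 2 pi rad for a turn. A row lasts 1/10 s, in which the tool goes at most 50 mm and 8.59 degrees, less where a joint would pass 70% of its speed; a pose out of reach is approached as far as the arm can. A call with a number of a shift or a turn outside -1 to 1 is refused whole. A call with a gripper value outside its range is refused whole. The fingers move at their own pace and stop on an object; "grip_force" is the grip in N (left out, the last holds). Time passes only in rows, so rows that repeat a pose let the fingers close. It gives the time, the measured TCP pose, the force, the opening and the grip force at its end, in the units of the state.
- get_obs(): the state, without advancing time (a new reading comes with each control period).
- camera(name): name is "scene" or "side" or "wrist"; returns a dict with "frame" (420x560x3 uint8, red, green, blue), "z_map" (420x560 float32, m along the optical axis (not along the pixel's ray), 0 where there is no reading), "camera_matrix" (3x3 intrinsics, pixels), "T" (4x4, takes a point from camera to world coordinates); the wrist camera has in their place "T_tool_cam" (4x4, takes a point from camera to tool coordinates, whose origin is the TCP and whose axes are the flange's). Camera axes: x right, y up, looking along -z (the intrinsics and any distortion apply to the point x, -y, -z); pixel columns grow to the right and rows downward; lengths in m; the calibration is good to about 2 mm. A picture is of the moment at which its call begins: read the wrist's pose just before it.
- workorder.hand_in(): hands the job in; it is judged then, once.
The state is a dict: "time_s": time; "qpos": joint angles; "joint_vel": joint speeds; "tau": joint torques, N m; "ee_pos": TCP position; "eef_rot": TCP orientation; "force": force on the tool from outside, world axes, zero at the start; "moment": the same for the moment, N m; "grip_width": finger opening in m; "grip_force": force on a finger pad.
Only numpy, scipy, OpenCV 4.12 (cv2) and the standard library are available. Lean on these libraries where they do the work, as an engineer would, in place of code of your own. Each camera call takes 0.05 s, during which the arm holds its last target. There are 200 camera calls.

## Working session

There is one attempt and no reset: what is moved stays moved. The work goes in short steps, Python scripts to look and compute and a tool call to move; the robot and the scene stay as the last step left them, time stands still between calls to the robot, and variables do not carry over. Pictures are saved under pics/ and viewed, at most 10 in all, crops included, and the job is handed in when it is done.

Besides the shell and the picture viewer there is one more tool, called after "Emit:" by a JSON object that holds its "api" and its "payload". play_rows: Moves the arm, as the interface text tells. Its arguments: {"type":"object","properties":{"motion":{"type":"array"},"grip_force":{"type":"number"}},"required":["motion"]}

```bash
ls; mkdir -p pics; python3 - <<'E'
from station import get_obs,camera
import cv2,numpy as np
print(get_obs())
ims=[]
for n in("scene","side"):
    c=camera(n);print(n,c["camera_matrix"].tolist(),np.round(c["T"],4).tolist())
    np.savez(f"{n}.npz",**c)
    cv2.imwrite(f"pics/{n}0.png",cv2.cvtColor(c["frame"],cv2.COLOR_RGB2BGR))
E
```

```text
pics
{'time_s': 0.0, 'qpos': array([-1.17462670e+00,  3.00473534e-01,  1.52159341e+00, -1.24720255e-06,
        1.32066185e+00, -6.66099988e-02]), 'joint_vel': array([ 0.00084424,  0.00112091, -0.00028999, -0.00139728, -0.00104625,
       -0.00091483]), 'tau': array([-3.64064363e-04, -5.31800365e+01, -3.52735627e+01,  7.07483548e-02,
        2.43735110e-02, -8.45801969e-05]), 'ee_pos': array([ 0.24544108, -0.49193343,  0.22387976]), 'eef_rot': array([-3.14045895e+00, -7.44168968e-05,  4.62779897e-01]), 'force': array([-0.37833245, -0.54002994,  0.2126159 ]), 'moment': array([-0.04150593,  0.0151683 ,  0.0030401 ]), 'grip_force': 0.0, 'grip_width': 0.09387775849658235}
scene [[419.8228684522649, 0.0, 284.78145060540317], [0.0, 419.8228684522649, 208.91943855711463], [0.0, 0.0, 1.0]] [[-0.7526, -0.4641, 0.4671, 1.0428], [0.6584, -0.5368, 0.5276, 0.8204], [0.0059, 0.7046, 0.7096, 0.9547], [0.0, 0.0, 0.0, 1.0]]
side [[406.44167304336537, 0.0, 285.3030163515206], [0.0, 406.44167304336537, 205.7935140953739], [0.0, 0.0, 1.0]] [[-0.6762, 0.5012, -0.54, -0.0954], [-0.7365, -0.4791, 0.4776, 0.7645], [-0.0193, 0.7207, 0.693, 0.9168], [0.0, 0.0, 0.0, 1.0]]
```

View pics/scene0.png

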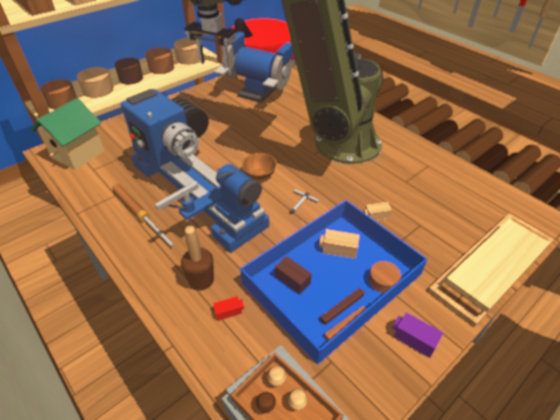

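View pics/side0.png

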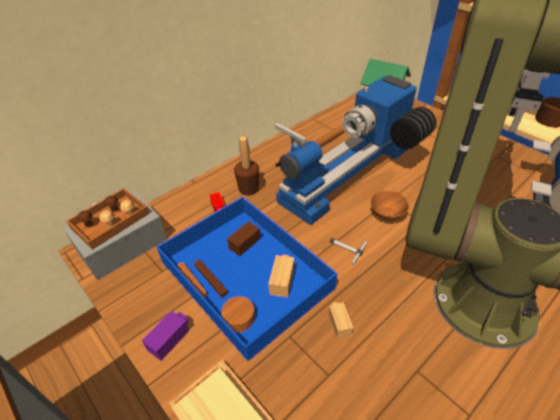

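Candidates: scene pale bar in the crate (341,243) = side (282,275); smaller pale bar outside the crate, scene (378,211) = side (341,319); purple (418,334) and red (228,308) blocks. The one in the crate fits: it is pale, the larger of its colour and in the lathe-side half. I'll confirm this in a crop and check the chuck too.

```bash
cat > h.py <<'E'
import numpy as np,cv2
def load(n): return dict(np.load(f"{n}.npz"))
def pts(c,T=None):
    K=c["camera_matrix"];z=c["z_map"];v,u=np.mgrid[:z.shape[0],:z.shape[1]]
    p=np.stack([(u-K[0,2])/K[0,0]*z,-(v-K[1,2])/K[1,1]*z,-z],-1)
    T=c["T"] if T is None else T
    return p@T[:3,:3].T+T[:3,3]
E
python3 - <<'E'
from h import *
S,D=load("scene"),load("side")
def crop(c,u0,v0,w,h): return cv2.resize(cv2.cvtColor(c["frame"][v0:v0+h,u0:u0+w],cv2.COLOR_RGB2BGR),(400,300),interpolation=cv2.INTER_CUBIC)
cv2.imwrite("pics/crop1.png",np.vstack([np.hstack([crop(S,310,195,100,75),crop(D,250,245,120,90)]),np.hstack([crop(S,120,90,160,120),crop(D,320,75,120,90)])]))
for n,c in(("scene",S),("side",D)):
    P=pts(c);hsv=cv2.cvtColor(c["frame"],cv2.COLOR_RGB2HSV)
    u,v={"scene":(341,243),"side":(282,275)}[n]
    print(n,"hsv",hsv[v,u],"pt",P[v,u], "z0 check", P[290,150] if n=="scene" else P[350,420])
    m=((hsv[...,0]<28)&(hsv[...,2]>120)&(c["z_map"]>0)&(P[...,2]>.015)&(P[...,2]<.075)).astype(np.uint8)
    k,l,st,ce=cv2.connectedComponentsWithStats(m)
    i=l[v,u];print(i,st[i])
    Q=P[(l==i)]
    print("z hist",np.percentile(Q[:,2],[1,10,50,90,99]))
    t=Q[np.abs(Q[:,2]-np.percentile(Q[:,2],90))<.006]
    r=cv2.minAreaRect((t[:,:2]*1000).astype(np.float32));print("top rect mm",r,len(t));print(np.round(cv2.boxPoints(r),1).tolist())
E
```

```text
scene hsv [ 17 124 240] pt [0.42084922 0.35604206 0.0560998 ] z0 check [0.89019415 0.10649737 0.00225189]
69 [320 230  39  27 775]
z hist [0.01673888 0.02572524 0.05460405 0.05808442 0.05984898]
top rect mm ((408.19573974609375, 341.6397399902344), (51.89690017700195, 98.40474700927734), 37.047725677490234) 456
[[357.79998779296875, 365.29998779296875], [417.1000061035156, 286.70001220703125], [458.5, 318.0], [399.29998779296875, 396.5]]
side hsv [ 17 146 242] pt [0.38849887 0.35429811 0.05921018] z0 check [0.03677971 0.23643773 0.00272071]
30 [269 255  25  40 734]
z hist [0.01714415 0.03442538 0.05419153 0.05664549 0.05886969]
top rect mm ((403.87347412109375, 342.671630859375), (50.27499008178711, 97.89329528808594), 36.62224578857422) 565
[[354.5, 367.0], [412.8999938964844, 288.3999938964844], [453.20001220703125, 318.3999938964844], [394.79998779296875, 397.0]]
```

View pics/crop1.png

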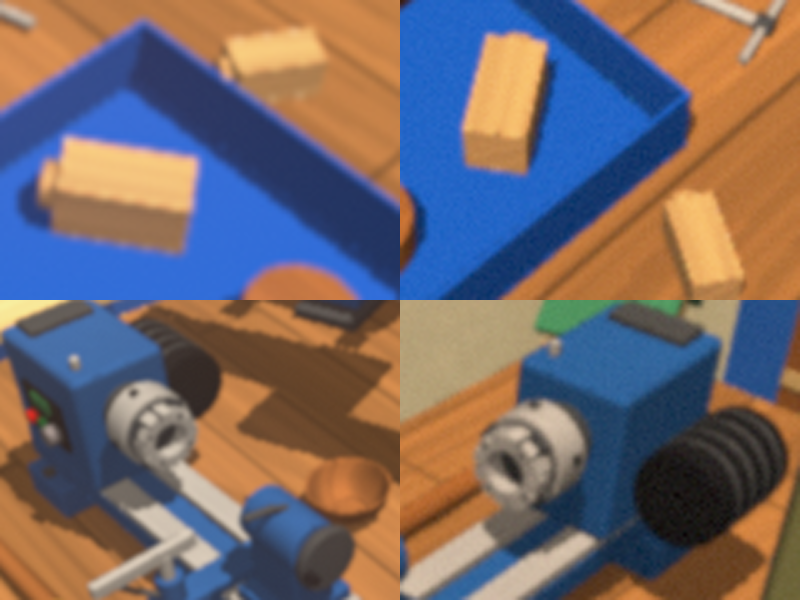

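The crops confirm it: the bar in the crate (scene 341,243) is pale, has its spigot at scene (322,241), and is larger than the decoy at (378,211). The chuck is open at scene (185,145) and side (356,122). Next I'll measure the lathe.

```bash
python3 - <<'E'
from h import *
S,D=load("scene"),load("side")
for n,c,(u0,v0,u1,v1) in(("scene",S,(155,115,205,165)),("side",D,(335,100,385,150))):
    P=pts(c);hsv=cv2.cvtColor(c["frame"],cv2.COLOR_RGB2HSV)
    m=np.zeros(c["z_map"].shape,bool);m[v0:v1,u0:u1]=1
    g=m&(hsv[...,1]<75)&(hsv[...,2]>60)&(P[...,2]>.14)&(P[...,2]<.26)&(c["z_map"]>0)
    Q=P[g];print(n,len(Q),"pctl",[np.round(np.percentile(Q,k,axis=0),4).tolist() for k in(2,50,98)])
    h,e=np.histogram(Q[:,1],bins=np.arange(Q[:,1].min(),Q[:,1].max(),.004));print(np.round(e[:-1],3).tolist(),h.tolist())
    # bed rails: grey at z~.096
    b=(hsv[...,1]<75)&(hsv[...,2]>110)&(np.abs(P[...,2]-.096)<.012)&(c["z_map"]>0)
    k,l,st,ce=cv2.connectedComponentsWithStats(b.astype(np.uint8))
    for i in range(1,k):
        if st[i,4]>60:
            q=P[l==i];r=cv2.fitLine((q[:,:2]).astype(np.float32),cv2.DIST_HUBER,0,.01,.01).ravel()
            print("rail",st[i],np.round(q.mean(0),4),"yaw",np.arctan2(-r[0]*np.sign(r[1]),abs(r[1])), np.round([q.min(0),q.max(0)],3).tolist())
E
```

```text
scene 1017 pctl [[0.5145, -0.2607, 0.1634], [0.6024, -0.1495, 0.2227], [0.6387, -0.1252, 0.249]]
[-0.277, -0.273, -0.269, -0.265, -0.261, -0.257, -0.253, -0.249, -0.245, -0.241, -0.237, -0.233, -0.229, -0.225, -0.221, -0.217, -0.213, -0.209, -0.205, -0.201, -0.197, -0.193, -0.189, -0.185, -0.181, -0.177, -0.173, -0.169, -0.165, -0.161, -0.157, -0.153, -0.149, -0.145, -0.141, -0.137, -0.133, -0.129] [1, 1, 9, 10, 1, 1, 0, 0, 0, 0, 0, 0, 3, 9, 19, 19, 15, 2, 0, 0, 3, 20, 20, 29, 25, 28, 38, 27, 35, 44, 71, 97, 44, 63, 57, 53, 131, 134]
rail [183 153  36  34 390] [ 0.5587 -0.1261  0.0971] yaw -0.016842918 [[0.537, -0.217, 0.085], [0.575, -0.027, 0.103]]
rail [163 163  32  24 310] [ 0.6305 -0.1484  0.0971] yaw 0.09361168 [[0.6, -0.216, 0.084], [0.648, -0.089, 0.102]]
rail [190 182  18  16 121] [ 0.6227 -0.044   0.0967] yaw -0.59526086 [[0.598, -0.091, 0.084], [0.642, -0.022, 0.102]]
rail [211 206  35  25 192] [0.6237 0.1113 0.0952] yaw 0.13706717 [[0.587, 0.037, 0.084], [0.637, 0.151, 0.102]]
rail [252 206  12  12  78] [0.5441 0.1406 0.0955] yaw -1.5550888 [[0.526, 0.13, 0.084], [0.561, 
[... 380 characters left out ...]
05, 0.1715], [0.5723, -0.1505, 0.2197], [0.6207, -0.127, 0.2472]]
[-0.226, -0.222, -0.218, -0.214, -0.21, -0.206, -0.202, -0.198, -0.194, -0.19, -0.186, -0.182, -0.178, -0.174, -0.17, -0.166, -0.162, -0.158, -0.154, -0.15, -0.146, -0.142, -0.138, -0.134, -0.13] [8, 19, 21, 6, 1, 0, 2, 12, 20, 24, 25, 24, 30, 28, 21, 26, 40, 58, 55, 41, 53, 43, 45, 106, 101]
rail [320 141  30  24 291] [ 0.6185 -0.0955  0.0946] yaw 0.07962318 [[0.6, -0.172, 0.084], [0.64, -0.023, 0.1]]
rail [296 144  83  60 780] [ 0.5434 -0.0434  0.0948] yaw 0.07691391 [[0.519, -0.231, 0.084], [0.577, 0.147, 0.106]]
rail [ 64 192  95  66 825] [0.7949 0.6181 0.0998] yaw -0.12982078 [[0.756, 0.489, 0.086], [0.906, 0.709, 0.105]]
```

```bash
python3 - <<'E'
from h import *
from scipy.optimize import least_squares
S,D=load("scene"),load("side")
for n,c,(u0,v0,u1,v1) in(("scene",S,(155,115,205,165)),("side",D,(335,100,385,150))):
    P=pts(c);hsv=cv2.cvtColor(c["frame"],cv2.COLOR_RGB2HSV)
    m=np.zeros(c["z_map"].shape,bool);m[v0:v1,u0:u1]=1
    g=m&(hsv[...,1]<75)&(hsv[...,2]>60)&(P[...,2]>.15)&(P[...,2]<.255)&(c["z_map"]>0)&(P[...,1]>-.2)
    Q=P[g]
    def loc(p):
        s,k=np.sin(p[3]),np.cos(p[3]);d=Q-p[:3]
        return d[:,0]*k+d[:,1]*s, -d[:,0]*s+d[:,1]*k, d[:,2]
    def res(p):
        x,y,z=loc(p);r=np.hypot(x,z)
        a=np.where(np.abs(r-.047)<np.abs(r-.038),r-.047,r-.038)
        a=np.where(y<-.024,r-.047,a)
        f=np.where((r<.040)&(np.abs(y)<np.abs(a)),y,a)
        return f
    for yaw in(0.,.08):
        o=least_squares(res,[.588,-.128,.2,yaw],loss="soft_l1",f_scale=.0015,x_scale=[.01,.01,.01,.1],diff_step=1e-3)
        print(n,np.round(o.x,4),"med|res|",np.median(abs(res(o.x))),len(Q))
    x,y,z=loc(o.x);r=np.hypot(x,z);f=(abs(y)<.004)&(r<.039)&(r>.02)
    print("face y med",np.median(Q[f][:,1]),f.sum(),"face rect",cv2.minEnclosingCircle(np.c_[x,z][f].astype(np.float32)))
    # crate: blue at wall-top height
    b=(hsv[...,0]>100)&(hsv[...,0]<125)&(hsv[...,1]>130)&(np.abs(P[...,2]-.070)<.004)&(P[...,1]>.17)&(c["z_map"]>0)
    k,l,st,ce=cv2.connectedComponentsWithStats(cv2.dilate(b.astype(np.uint8),np.ones((5,5))))
    i=1+st[1:,4].argmax();q=P[b&(l==i)];rr=cv2.minAreaRect((q[:,:2]*1000).astype(np.float32));print("crate",rr,np.round(cv2.boxPoints(rr)).tolist())
E
```

```text
scene [ 0.5918 -0.1304  0.2017  0.0176] med|res| 0.0017038682370213165 927
scene [ 0.5901 -0.1298  0.2017  0.0508] med|res| 0.0015458890942565764 927
face y med -0.1288301499042459 255 face rect ((7.962915697135031e-05, -1.1553263902897015e-05), 0.03902232274413109)
crate ((495.89276123046875, 400.96063232421875), (298.04608154296875, 400.1983947753906), 89.27336883544922) [[294.0, 254.0], [694.0, 249.0], [698.0, 547.0], [298.0, 553.0]]
side [ 0.5914 -0.1331  0.2007  0.002 ] med|res| 0.0019409539587092021 756
side [ 0.5901 -0.1309  0.1996  0.0323] med|res| 0.0015004142162876842 756
face y med -0.12999354032641242 200 face rect ((-0.002791188657283783, 0.0017580745043233037), 0.03791914880275726)
crate ((491.5437316894531, 399.7776794433594), (298.3655090332031, 400.62738037109375), 89.47747802734375) [[290.0, 252.0], [690.0, 249.0], [693.0, 547.0], [293.0, 551.0]]
```

```bash
python3 - <<'E'
from h import *
S,D=load("scene"),load("side")
for n,c in(("scene",S),("side",D)):
    P=pts(c);hsv=cv2.cvtColor(c["frame"],cv2.COLOR_RGB2HSV)
    K=c["camera_matrix"];v,u=np.mgrid[:420,:560];d=np.stack([(u-K[0,2])/K[0,0],-(v-K[1,2])/K[1,1],-np.ones_like(u)],-1)@c["T"][:3,:3].T
    o=c["T"][:3,3];X=o+d*((.096-o[2])/d[...,2])[...,None]
    b=(hsv[...,1]<75)&(hsv[...,2]>90)&(np.abs(P[...,2]-.096)<.015)&(c["z_map"]>0)&(P[...,0]>.48)&(P[...,0]<.68)&(P[...,1]<.16)
    q=X[b][:,:2]
    print(n)
    for y in np.arange(-.22,.16,.02):
        s=q[abs(q[:,1]-y)<.006][:,0]
        if len(s)>3:
            s=np.sort(s);g=np.where(np.diff(s)>.012)[0];seg=np.split(s,g+1)
            print(round(y,3),[(round(a.min(),4),round(a.max(),4)) for a in seg if len(a)>2])
    # dark blank
    m=(hsv[...,2]<110)&(P[...,2]>.02)&(P[...,2]<.07)&(P[...,0]>.3)&(P[...,0]<.69)&(P[...,1]>.26)&(P[...,1]<.54)&((hsv[...,0]<25)|(hsv[...,0]>165))
    k,l,st,ce=cv2.connectedComponentsWithStats(m.astype(np.uint8))
    for i in range(1,k):
        if st[i,4]>60: print("dark",st[i],np.round([P[l==i].min(0),P[l==i].max(0)],3).tolist())
E
```

```text
scene
-0.22 [(np.float64(0.5696), np.float64(0.5773)), (np.float64(0.6103), np.float64(0.6547))]
-0.2 [(np.float64(0.5395), np.float64(0.5782)), (np.float64(0.6107), np.float64(0.6526))]
-0.18 [(np.float64(0.5403), np.float64(0.5788)), (np.float64(0.6089), np.float64(0.6528))]
-0.16 [(np.float64(0.539), np.float64(0.5799)), (np.float64(0.6071), np.float64(0.6531))]
-0.14 [(np.float64(0.5377), np.float64(0.5784)), (np.float64(0.6077), np.float64(0.651))]
-0.12 [(np.float64(0.5389), np.float64(0.5768)), (np.float64(0.606), np.float64(0.6491))]
-0.1 [(np.float64(0.5373), np.float64(0.5774)), (np.float64(0.6045), np.float64(0.6494))]
-0.08 [(np.float64(0.536), np.float64(0.5762))]
-0.06 [(np.float64(0.5497), np.float64(0.5747)), (np.float64(0.6034), np.float64(0.6454))]
-0.04 [(np.float64(0.5608), np.float64(0.5732)), (np.float64(0.6038), np.float64(0.6435))]
-0.02 [(np.float64(0.6208), np.float64(0.6415))]
0.04 [(np.float64(0.6226), np.float64(0.6428))]
0.06 [(np.float64(0.6254), np.float64(0.6409))]
0.08 [(np.float64(0.626), np.float64(0.6414))]
0.1 [(np.float64(0.6244), np.float64(0.6
[... 1041 characters left out ...]
 [(np.float64(0.5206), np.float64(0.5676)), (np.float64(0.5927), np.float64(0.6284))]
-0.02 [(np.float64(0.5227), np.float64(0.5661))]
-0.0 [(np.float64(0.5194), np.float64(0.5667))]
0.02 [(np.float64(0.5183), np.float64(0.564))]
0.04 [(np.float64(0.5183), np.float64(0.543))]
0.06 [(np.float64(0.5172), np.float64(0.5352))]
0.08 [(np.float64(0.5161), np.float64(0.5351))]
0.1 [(np.float64(0.5161), np.float64(0.5359))]
0.12 [(np.float64(0.514), np.float64(0.5347))]
0.14 [(np.float64(0.513), np.float64(0.5608)), (np.float64(0.5853), np.float64(0.6262))]
dark [228 228  32  25 305] [[0.549, 0.287, 0.02], [0.595, 0.379, 0.056]]
dark [198 260  29  35 102] [[0.47, 0.471, 0.02], [0.608, 0.494, 0.028]]
```

```bash
cat >> h.py <<'E'
from scipy.spatial.transform import Rotation as Ro
def step(p,e,x,yaw):
    """row fractions to go from TCP pose (p,e) to x with tool down at yaw"""
    R=Ro.from_euler("xyz",e);G=Ro.from_euler("xyz",[np.pi,0,yaw])
    return np.round(np.r_[R.inv().apply(np.array(x)-p)/.25,(R.inv()*G).as_rotvec()/(2*np.pi)],4)
E
python3 - <<'E'
from h import *
from station import get_obs
o=get_obs();p,e=o["ee_pos"],o["eef_rot"]
for x,y in[([.43,-.33,.33],.85),([.44,-.1,.35],1.35),([.42,.14,.33],1.8),([.406,.342,.15],2.214),([.406,.342,.03],2.214)]:
    print(x,y,step(p,e,x,y).tolist());p,e=np.array(x),[np.pi,0,y]
E
```

```text
[0.43, -0.33, 0.33] 0.85 [0.9497, -0.2505, -0.4239, -0.0002, -0.0, -0.0616]
[0.44, -0.1, 0.35] 1.35 [0.7176, -0.5771, -0.08, 0.0, 0.0, -0.0796]
[0.42, 0.14, 0.33] 1.8 [0.9192, -0.2883, 0.08, 0.0, 0.0, -0.0716]
[0.406, 0.342, 0.15] 2.214 [0.7996, 0.129, 0.72, 0.0, 0.0, -0.0659]
[0.406, 0.342, 0.03] 2.214 [0.0, -0.0, 0.48, 0.0, 0.0, 0.0]
```

Emit:
{"api": "play_rows", "payload": {"motion": [[[0.0,0.0,-0.42,0,0,0,0.6],[0.2,-0.05,-0.42,0,0,-0.02,0.6],[0.4,-0.1,-0.42,0,0,-0.03,0.6],[0.6,-0.15,-0.42,0,0,-0.045,0.6],[0.8,-0.2,-0.42,0,0,-0.055,0.6],[0.95,-0.25,-0.42,0,0,-0.0616,0.6],[0.95,-0.25,-0.42,0,0,-0.0616,0.6],[0.95,-0.25,-0.42,0,0,-0.0616,0.6]]]}}

```text
time_s: 0.9
ee_pos: [0.4311, -0.329, 0.3291]
eef_rot: [-3.141, 0.0, 0.852]
force: [-0.4, -0.8, -0.1]
grip_width: 0.0753
grip_force: 0.0
```

Emit:
{"api": "play_rows", "payload": {"motion": [[[0.14,-0.12,-0.016,0,0,-0.016,0.6],[0.28,-0.24,-0.032,0,0,-0.032,0.6],[0.43,-0.35,-0.05,0,0,-0.048,0.6],[0.57,-0.46,-0.064,0,0,-0.064,0.6],[0.72,-0.58,-0.08,0,0,-0.0796,0.6],[0.72,-0.58,-0.08,0,0,-0.0796,0.6],[0.72,-0.58,-0.08,0,0,-0.0796,0.6]]]}}

```text
time_s: 1.6
ee_pos: [0.4397, -0.0999, 0.3496]
eef_rot: [3.141, 0.0, 1.349]
force: [0.1, -0.7, -0.3]
grip_width: 0.0753
grip_force: 0.0
```

Emit:
{"api": "play_rows", "payload": {"motion": [[[0.18,-0.06,0.016,0,0,-0.015,0.6],[0.37,-0.12,0.032,0,0,-0.03,0.6],[0.55,-0.17,0.048,0,0,-0.045,0.6],[0.73,-0.23,0.064,0,0,-0.06,0.6],[0.92,-0.29,0.08,0,0,-0.0716,0.6],[0.92,-0.29,0.08,0,0,-0.0716,0.6],[0.92,-0.29,0.08,0,0,-0.0716,0.6]]]}}

```text
time_s: 2.3
ee_pos: [0.4201, 0.1401, 0.329]
eef_rot: [-3.141, 0.0, 1.798]
force: [0.6, 0.4, -0.1]
grip_width: 0.0753
grip_force: 0.0
```

```bash
python3 - <<'E'
from h import *
from station import get_obs
o=get_obs();p,e=o["ee_pos"],o["eef_rot"];print(o["time_s"],p,e,o["qpos"])
for x,y in[([.406,.342,.15],2.214),([.406,.342,.03],2.214)]:
    print(x,y,step(p,e,x,y).tolist())
E
```

```text
2.3 [0.42013054 0.14011189 0.32899037] [-3.14057900e+00  4.32312079e-04  1.79847268e+00] [ 2.39401093e-01 -7.17933050e-03  1.63145888e+00 -4.20976894e-04
  1.51833176e+00  1.17472460e-02]
[0.406, 0.342, 0.15] 2.214 [0.7998, 0.1279, 0.7155, -0.0002, 0.0, -0.0661]
[0.406, 0.342, 0.03] 2.214 [0.8, 0.1284, 1.1955, -0.0002, 0.0, -0.0661]
```

Emit:
{"api": "play_rows", "payload": {"motion": [[[0.16,0.025,0.14,0,0,-0.013,0.6],[0.32,0.05,0.29,0,0,-0.026,0.6],[0.48,0.075,0.43,0,0,-0.04,0.6],[0.64,0.1,0.57,0,0,-0.053,0.6],[0.8,0.128,0.7155,0,0,-0.066,0.6],[0.8,0.128,0.7155,0,0,-0.066,0.6],[0.8,0.128,0.7155,0,0,-0.066,0.6],[0.8,0.128,0.7155,0,0,-0.066,0.6]]]}}

```text
time_s: 3.1
ee_pos: [0.4069, 0.3413, 0.1509]
eef_rot: [-3.141, 0.0, 2.211]
force: [-0.1, -0.3, -0.1]
grip_width: 0.0752
grip_force: 0.0
```

```bash
python3 - <<'E'
from h import *
from station import get_obs,camera
o=get_obs();p,e=o["ee_pos"],o["eef_rot"]
c=camera("wrist");cv2.imwrite("pics/w1.png",cv2.cvtColor(c["frame"],cv2.COLOR_RGB2BGR))
T=np.eye(4);T[:3,:3]=Ro.from_euler("xyz",e).as_matrix();T[:3,3]=p;T=T@c["T_tool_cam"]
P=pts(c,T);hsv=cv2.cvtColor(c["frame"],cv2.COLOR_RGB2HSV)
m=((hsv[...,0]<28)&(hsv[...,2]>100)&(hsv[...,1]>50)&(c["z_map"]>0)&(P[...,2]>.045)&(P[...,2]<.068)).astype(np.uint8)
k,l,st,ce=cv2.connectedComponentsWithStats(m);i=1+st[1:,4].argmax();Q=P[l==i]
r=cv2.minAreaRect((Q[:,:2]*1000).astype(np.float32));print(p,e,st[i],np.median(Q[:,2]),r,np.round(cv2.boxPoints(r),1).tolist())
E
```

```text
[0.40685742 0.34127253 0.15093338] [-3.14149079e+00  3.00690548e-04  2.21132066e+00] [ 241  143   73  140 9292] 0.05498343482488449 ((409.24603271484375, 337.8950500488281), (49.871734619140625, 106.42633819580078), 36.99146270751953) [[357.29998779296875, 365.3999938964844], [421.29998779296875, 280.3999938964844], [461.20001220703125, 310.3999938964844], [397.1000061035156, 395.3999938964844]]
```

View pics/w1.png

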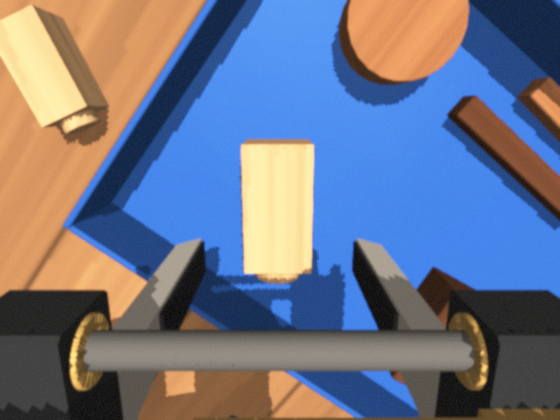

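Wrist view: the pale blank spans (241–313, 143–283) with its spigot at (278,278), centred between the fingers. Nothing lies under the fingertips. Descending.

Emit:
{"api": "play_rows", "payload": {"motion": [[[0,0,0.15,0,0,0,0.6],[0,0,0.3,0,0,0,0.6],[0,0,0.42,0,0,-0.0005,0.6],[0,0,0.48,0,0,-0.0005,0.6],[0,0,0.48,0,0,-0.0005,0.6],[0,0,0.48,0,0,-0.0005,0.6]]], "grip_force": 50}}

```text
time_s: 3.75
ee_pos: [0.4066, 0.3426, 0.0321]
eef_rot: [3.14, 0.0, 2.216]
force: [0.2, 0.2, 0.5]
grip_width: 0.0751
grip_force: 0.0
```

Emit:
{"api": "play_rows", "payload": {"motion": [[[0,0,0,0,0,0,0.2],[0,0,0,0,0,0,0.0],[0,0,0,0,0,0,-0.2],[0,0,0,0,0,0,-0.4],[0,0,0,0,0,0,-1],[0,0,0,0,0,0,-1],[0,0,0,0,0,0,-1],[0,0,0,0,0,0,-1]]], "grip_force": 50}}

```text
time_s: 4.55
ee_pos: [0.4056, 0.3432, 0.0311]
eef_rot: [3.141, 0.0, 2.218]
force: [-1.2, -0.9, 6.7]
grip_width: 0.0497
grip_force: 50.0
```

Emit:
{"api": "play_rows", "payload": {"motion": [[[0,0,-0.04,0,0,0,-1],[0,0,-0.1,0,0,0,-1],[0,0,-0.2,0,0,0,-1],[0,0,-0.35,0,0,0,-1],[0,0,-0.5,0,0,0,-1],[0,0,-0.65,0,0,0,-1],[0,0,-0.8,0,0,0,-1],[0,0,-0.92,0,0,0,-1],[0,0,-1,0,0,0,-1],[0,0,-1,0,0,0,-1]]]}}

```text
time_s: 5.55
ee_pos: [0.4058, 0.3435, 0.2836]
eef_rot: [3.137, 0.0, 2.218]
force: [0.4, 0.0, -1.5]
grip_width: 0.05
grip_force: 50.0
```

```bash
python3 - <<'E'
from h import *
from station import get_obs
o=get_obs();p,e=o["ee_pos"],o["eef_rot"];print(o["time_s"],p,e,o["force"],o["grip_width"])
for x,y in[([.43,.12,.34],2.0),([.47,-.05,.34],1.72),([.5866,-.058,.33],1.618)]:
    print(x,y,step(p,e,x,y).tolist());p,e=np.array(x),[np.pi,0,y]
E
```

```text
5.55 [0.40582911 0.34345621 0.28358928] [3.13674429e+00 2.25455277e-06 2.21780188e+00] [ 0.44018956  0.02432226 -1.54165556] 0.04999736710683345
[0.43, 0.12, 0.34] 2.0 [-0.7715, -0.4606, -0.2279, 0.0008, -0.0001, 0.0347]
[0.47, -0.05, 0.34] 1.72 [-0.6849, -0.1375, -0.0, 0.0, -0.0, 0.0446]
[0.5866, -0.058, 0.33] 1.618 [-0.101, 0.4565, 0.04, -0.0, -0.0, 0.0162]
```

Emit:
{"api": "play_rows", "payload": {"motion": [[[-0.05,-0.03,-0.1,0,0,0.003,-1],[-0.17,-0.1,-0.2,0,0,0.01,-1],[-0.32,-0.19,-0.228,0,0,0.017,-1],[-0.47,-0.28,-0.228,0,0,0.024,-1],[-0.62,-0.37,-0.228,0,0,0.03,-1],[-0.73,-0.435,-0.228,0,0,0.034,-1],[-0.77,-0.46,-0.228,0,0,0.0347,-1],[-0.77,-0.46,-0.228,0,0,0.0347,-1]]]}}

```text
time_s: 6.35
ee_pos: [0.4296, 0.1193, 0.3368]
eef_rot: [-3.141, -0.0, 1.998]
force: [-0.0, -0.7, -1.3]
grip_width: 0.0494
grip_force: 50.0
```

Emit:
{"api": "play_rows", "payload": {"motion": [[[-0.06,-0.01,0,0,0,0.004,-1],[-0.2,-0.04,0,0,0,0.014,-1],[-0.36,-0.07,0,0,0,0.024,-1],[-0.52,-0.1,0,0,0,0.034,-1],[-0.64,-0.13,0,0,0,0.042,-1],[-0.685,-0.1375,0,0,0,0.0446,-1],[-0.685,-0.1375,0,0,0,0.0446,-1]]]}}

```text
time_s: 7.05
ee_pos: [0.47, -0.0496, 0.3369]
eef_rot: [-3.141, -0.001, 1.719]
force: [-0.2, 0.3, -1.2]
grip_width: 0.05
grip_force: 50.0
```

Emit:
{"api": "play_rows", "payload": {"motion": [[[-0.01,0.05,0,0,0,0.003,-1],[-0.04,0.17,0,0,0,0.008,-1],[-0.07,0.3,0,0,0,0.012,-1],[-0.09,0.41,0,0,0,0.015,-1],[-0.1,0.4565,0,0,0,0.0162,-1],[-0.1,0.4565,0,0,0,0.0162,-1],[-0.1,0.4565,0,0,0,0.0162,-1]]]}}

```text
time_s: 7.75
ee_pos: [0.5859, -0.0561, 0.3373]
eef_rot: [-3.141, -0.0, 1.62]
force: [0.4, -0.3, -1.9]
grip_width: 0.0497
grip_force: 50.0
```

```bash
python3 - <<'E'
from h import *
from station import get_obs,camera
o=get_obs();p,e=o["ee_pos"],o["eef_rot"];print(o["time_s"],p,e,o["force"])
print(step(p,e,[.5866,-.058,.201],1.618).tolist())
ims=[]
for n in("scene","side"):
    c=camera(n);np.savez(n+"1.npz",**c);a=c["frame"][60:210,100:300] if n=="scene" else c["frame"][60:210,260:460]
    ims.append(cv2.resize(cv2.cvtColor(a,cv2.COLOR_RGB2BGR),(800,600)[:2] if 0 else (400,300),interpolation=cv2.INTER_CUBIC))
cv2.imwrite("pics/hov.png",np.hstack(ims))
E
```

```text
7.75 [ 0.58589677 -0.05607729  0.33733696] [-3.14105055e+00 -3.13285583e-04  1.62017599e+00] [ 0.43323027 -0.34804451 -1.85811773]
[-0.008, 0.0027, 0.5453, -0.0001, -0.0, 0.0003]
```

View pics/hov.png

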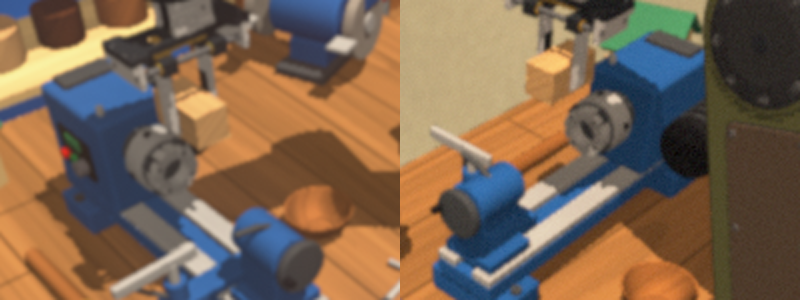

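Both views show the blank level in the gripper above the gap between the chuck (scene crop 165,165) and the tailstock. Descending to spindle height, still about 14 mm short of the jaws.

Emit:
{"api": "play_rows", "payload": {"motion": [[[0,0,0.06,0,0,0,-1],[0,0,0.16,0,0,0,-1],[0,0,0.28,0,0,0,-1],[0,0,0.4,0,0,0,-1],[0,0,0.5,0,0,0,-1],[0,0,0.545,0,0,0,-1],[0,0,0.545,0,0,0,-1],[0,0,0.545,0,0,0,-1]]]}}

```text
time_s: 8.65
ee_pos: [0.5865, -0.0576, 0.2028]
eef_rot: [3.14, 0.0, 1.618]
force: [0.5, -0.0, -0.7]
grip_width: 0.0493
grip_force: 50.0
```

```bash
python3 - <<'E'
from h import *
from station import get_obs,camera
o=get_obs();p,e=o["ee_pos"],o["eef_rot"];print(o["time_s"],p,e,o["force"])
ims=[]
for n in("scene","side"):
    c=camera(n);np.savez(n+"2.npz",**c)
    P=pts(c);hsv=cv2.cvtColor(c["frame"],cv2.COLOR_RGB2HSV)
    m=((hsv[...,0]<28)&(hsv[...,1]>70)&(hsv[...,2]>90)&(c["z_map"]>0)&(np.abs(P-p)<[.045,.075,.04]).all(-1)).astype(np.uint8)
    k,l,st,ce=cv2.connectedComponentsWithStats(m);i=1+st[1:,4].argmax();Q=P[l==i]
    print(n,st[i],"min/max",np.round(np.percentile(Q,[1,99],axis=0)-p,4).tolist())
    top=Q[Q[:,2]>np.percentile(Q[:,2],97)-.006]; rear=Q[Q[:,1]>np.percentile(Q[:,1],97)-.006]
    print(" top z-p",np.median(top[:,2])-p[2],len(top)," rear y-p",np.median(rear[:,1])-p[1],len(rear),"rear x rng",np.round(np.percentile(rear[:,0],[2,98])-p[0],4),"z rng",np.round(np.percentile(rear[:,2],[2,98])-p[2],4))
    a=c["frame"][100:190,140:260] if n=="scene" else c["frame"][80:170,300:420]
    ims.append(cv2.resize(cv2.cvtColor(a,cv2.COLOR_RGB2BGR),(400,300),interpolation=cv2.INTER_CUBIC))
cv2.imwrite("pics/pre.png",np.hstack(ims))
E
```

```text
8.65 [ 0.58652916 -0.0576439   0.20280499] [3.13985141e+00 3.33943300e-04 1.61777204e+00] [ 0.45840289 -0.01978744 -0.67075699]
scene [193 139  27  35 602] min/max [[-0.027, -0.0377, -0.023], [0.0268, 0.0501, 0.03]]
 top z-p 0.025418480205549987 316  rear y-p 0.04688801651778153 235 rear x rng [-0.024   0.0245] z rng [-0.023   0.0272]
side [321 120  23  31 512] min/max [[-0.0283, -0.0387, -0.0255], [0.0275, 0.0498, 0.0274]]
 top z-p 0.02383843740418473 242  rear y-p 0.045994556465978345 190 rear x rng [-0.0277  0.022 ] z rng [-0.0239  0.0255]
```

View pics/pre.png

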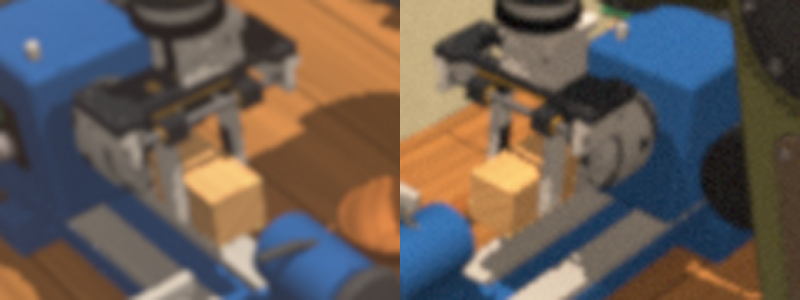

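```bash
python3 - <<'E'
from h import *
from scipy.optimize import least_squares
for n,(u0,v0,u1,v1),b in(("scene",(155,115,205,165),.0008),("side",(335,100,385,150),-.001)):
    c=load(n);P=pts(c);hsv=cv2.cvtColor(c["frame"],cv2.COLOR_RGB2HSV)
    m=np.zeros(c["z_map"].shape,bool);m[v0:v1,u0:u1]=1
    g=m&(hsv[...,1]<75)&(hsv[...,2]>60)&(P[...,2]>.15)&(P[...,2]<.255)&(c["z_map"]>0)&(P[...,1]>-.2)
    Q=P[g];s,k=np.sin(.047),np.cos(.047)
    # front ring: pixels at the face plane; circle of 76 mm, bore 44 mm
    d=Q-[.590,-.129,.2+b];x=d[:,0]*k+d[:,1]*s;y=-d[:,0]*s+d[:,1]*k;z=d[:,2]
    f=(y>-.0035)
    print(n,f.sum(),"x ext",np.round(np.percentile(x[f],[1,5,95,99]),4),"z ext",np.round(np.percentile(z[f],[1,5,95,99]),4))
    yb=[(lo,) for lo in (-.05,-.04,-.03)]
    q=(y<-.028)&(y>-.06)
    o=least_squares(lambda t:np.hypot(x[q]-t[0],z[q])-t[1],[0,.047],loss="soft_l1",f_scale=.0015);print(" cyl dx,R",o.x,q.sum())
    o=least_squares(lambda t:np.hypot(x[q]-t[0],z[q])-.047,[0],loss="soft_l1",f_scale=.0015);print(" cyl dx",o.x)
    # bore: dark hole centre on the face plane by ray
    K=c["camera_matrix"];v,u=np.mgrid[v0:v1,u0:u1];R=c["T"][:3,:3];o3=c["T"][:3,3]
    D=np.stack([(u-K[0,2])/K[0,0],-(v-K[1,2])/K[1,1],-np.ones_like(u)],-1)@R.T
    nrm=np.array([-s,k,0]);J=np.array([.590,-.129,.2+b]);X=o3+D*(((J-o3)@nrm)/(D@nrm))[...,None]
    w=X-J;lx=w[...,0]*k+w[...,1]*s;lz=w[...,2];r=np.hypot(lx,lz)
    V=hsv[v0:v1,u0:u1,2].astype(float);S=hsv[v0:v1,u0:u1,1]
    ring=((S<75)&(V>110)&(np.abs((P[v0:v1,u0:u1]-J)@nrm)<.006)).astype(np.uint8)
    pts2=np.c_[lx[ring>0],lz[ring>0]];print(" ring ext x",np.round(np.percentile(pts2[:,0],[2,98]),4),"z",np.round(np.percentile(pts2[:,1],[2,98]),4))
    hole=(V<100)&(r<.026);print(" hole c",lx[hole].mean(),lz[hole].mean(),hole.sum())
E
```

```text
scene 277 x ext [-0.034  -0.0306  0.0339  0.0382] z ext [-0.0351 -0.0306  0.0355  0.0394]
 cyl dx,R [-0.00020474  0.04758351] 249
 cyl dx [0.00032785]
 ring ext x [-0.0327  0.0377] z [-0.0332  0.0399]
 hole c 0.004133424509646559 0.0076584051432500785 48
side 197 x ext [-0.0384 -0.0344  0.0274  0.0312] z ext [-0.0329 -0.0282  0.0346  0.0393]
 cyl dx,R [-0.0006095   0.04724331] 215
 cyl dx [-0.0008803]
 ring ext x [-0.0382  0.0384] z [-0.1026  0.0398]
 hole c -0.005684461224977743 0.00861200969840184 48
```

Emit:
{"api": "play_rows", "payload": {"motion": [[[0,-0.0036,0.006,0,0,0,-1],[-0.006,-0.0036,0.006,0,0,0,-1],[-0.014,-0.0036,0.006,0,0,0,-1],[-0.022,-0.0036,0.006,0,0,0,-1],[-0.03,-0.0036,0.006,0,0,0,-1],[-0.036,-0.0036,0.006,0,0,0,-1],[-0.04,-0.0036,0.006,0,0,0,-1],[-0.04,-0.0036,0.006,0,0,0,-1],[-0.04,-0.0036,0.006,0,0,0,-1]]], "grip_force": 60}}

```text
time_s: 9.65
ee_pos: [0.5858, -0.0677, 0.1998]
eef_rot: [-3.142, -0.0, 1.618]
force: [-0.1, 0.1, -1.4]
grip_width: 0.0501
grip_force: 60.0
```

```bash
python3 - <<'E'
from station import get_obs,camera
import numpy as np
r=[]
for i in range(4):
    o=get_obs();r.append(np.r_[o["ee_pos"],o["eef_rot"],o["force"],o["moment"]]);camera("side")
print(np.round(r,4)); m=np.mean(r,0);print("err lateral mm",(m[0]-(.589-.047*(m[1]+.129)))*1e3,"z",m[2])
E
```

```text
[[ 5.8580e-01 -6.7700e-02  1.9980e-01 -3.1416e+00 -0.0000e+00  1.6176e+00
  -8.3900e-02  9.9100e-02 -1.4131e+00 -2.0800e-02 -5.5900e-02  1.2000e-03]
 [ 5.8580e-01 -6.7700e-02  1.9980e-01 -3.1416e+00 -0.0000e+00  1.6177e+00
   1.8420e-01  9.1660e-01 -7.3540e-01  8.1000e-03 -9.2000e-02 -3.2000e-02]
 [ 5.8580e-01 -6.7700e-02  1.9980e-01 -3.1416e+00 -0.0000e+00  1.6177e+00
  -5.1000e-01 -1.2230e-01 -2.1396e+00 -3.4000e-02 -8.8900e-02  6.2500e-02]
 [ 5.8580e-01 -6.7600e-02  1.9980e-01  3.1416e+00 -0.0000e+00  1.6177e+00
  -8.3720e-01 -1.3240e-01 -1.7076e+00 -4.6000e-03 -7.7800e-02  2.0900e-02]]
err lateral mm -0.327902962705684 z 0.19981617325897735
```

Emit:
{"api": "play_rows", "payload": {"motion": [[[0,0.001,-0.004,0,0,0,-1],[-0.004,0.001,-0.004,0,0,0,-1],[-0.008,0.001,-0.004,0,0,0,-1],[-0.012,0.001,-0.004,0,0,0,-1],[-0.016,0.001,-0.004,0,0,0,-1],[-0.02,0.001,-0.004,0,0,0,-1]]]}}

```text
time_s: 10.45
ee_pos: [0.5863, -0.0728, 0.2008]
eef_rot: [-3.142, -0.0, 1.618]
force: [-0.0, 0.3, -1.6]
grip_width: 0.0497
grip_force: 60.0
```

Emit:
{"api": "play_rows", "payload": {"motion": [[[-0.003,0,0,0,0,0,-1],[-0.006,0,0,0,0,0,-1],[-0.009,0,0,0,0,0,-1],[-0.012,0,0,0,0,0,-1]]]}}

```text
time_s: 10.85
ee_pos: [0.5864, -0.0757, 0.2008]
eef_rot: [3.142, 0.0, 1.618]
force: [0.1, -0.1, -1.4]
grip_width: 0.0496
grip_force: 60.0
```

Emit:
{"api": "play_rows", "payload": {"motion": [[[-0.003,0,0,0,0,0,-1],[-0.006,0,0,0,0,0,-1],[-0.009,0,0,0,0,0,-1],[-0.012,0,0,0,0,0,-1]]]}}

```text
time_s: 11.25
ee_pos: [0.5866, -0.0788, 0.2008]
eef_rot: [3.142, 0.0, 1.618]
force: [-0.0, 0.5, -0.9]
grip_width: 0.0497
grip_force: 60.0
```

Emit:
{"api": "play_rows", "payload": {"motion": [[[-0.002,0,0,0,0,0,-1],[-0.004,0,0,0,0,0,-1],[-0.006,0,0,0,0,0,-1]]]}}

```text
time_s: 11.55
ee_pos: [0.5866, -0.0802, 0.2008]
eef_rot: [-3.142, -0.0, 1.618]
force: [0.6, -1.1, -2.5]
grip_width: 0.0498
grip_force: 60.0
```

Emit:
{"api": "play_rows", "payload": {"motion": [[[-0.001,0,0,0,0,0,-1],[-0.002,0,0,0,0,0,-1],[-0.003,0,0,0,0,0,-1]]]}}

```text
time_s: 11.85
ee_pos: [0.5866, -0.0805, 0.2008]
eef_rot: [-3.141, -0.001, 1.618]
force: [-1.2, 5.3, -0.1]
grip_width: 0.0497
grip_force: 60.0
```

Emit:
{"api": "play_rows", "payload": {"motion": [[[-0.001,0,0,0,0,0,-1],[-0.002,0,0,0,0,0,-1],[-0.002,0,0,0,0,0,-1]]]}}

```text
time_s: 12.15
ee_pos: [0.5866, -0.0805, 0.2009]
eef_rot: [-3.141, -0.001, 1.618]
force: [-2.4, 8.0, -0.0]
grip_width: 0.0499
grip_force: 60.0
```

Emit:
{"api": "play_rows", "payload": {"motion": [[[-0.001,0,0,0,0,0,-1],[-0.002,0,0,0,0,0,-1],[-0.002,0,0,0,0,0,-1]]]}}

```text
time_s: 12.45
ee_pos: [0.5866, -0.0805, 0.2009]
eef_rot: [-3.141, -0.002, 1.619]
force: [-3.5, 11.6, 0.7]
grip_width: 0.0494
grip_force: 60.0
```

```bash
cat > rd.py <<'E'
from station import get_obs,camera
import numpy as np
r=[]
for i in range(4):
    o=get_obs();r.append(np.r_[o["ee_pos"]*1e3,np.mod(o["eef_rot"],2*np.pi)*1e3,o["force"]*1e3,o["moment"]*1e3]);c=camera("side" if i else "scene")
    if i==0: np.savez("scene3.npz",**c)
np.savez("side3.npz",**c)
np.set_printoptions(suppress=True)
print(o["time_s"],"mm,mrad,mN,mNm");print(np.round(np.mean(r,0),2))
E
python3 rd.py
```

```text
12.6 mm,mrad,mN,mNm
[  586.58   -80.51   200.89  3142.    6281.06  1618.68 -2864.37 11482.7
   839.62  1671.05   307.69    54.87]
```

Emit:
{"api": "play_rows", "payload": {"motion": [[[0,0,0,0,0,-0.0008,-1],[0,0,0,0,0,-0.0016,-1],[0,0,0,0,0,-0.0016,-1]]]}}

```text
time_s: 12.95
ee_pos: [0.5863, -0.0804, 0.2009]
eef_rot: [-3.14, -0.003, 1.628]
force: [-5.2, 12.0, 2.3]
grip_width: 0.0497
grip_force: 60.0
```

```bash
python3 rd.py
```

```text
13.1 mm,mrad,mN,mNm
[  586.27   -80.44   200.86  3142.86  6280.64  1628.09 -5652.99 12025.53
  2342.73  1803.62   835.42  -499.66]
```

Emit:
{"api": "play_rows", "payload": {"motion": [[[0,-0.0006,-0.0006,0,0,0.0005,-1],[0,-0.0012,-0.0012,0,0,0.0009,-1],[0,-0.0012,-0.0012,0,0,0.0009,-1]]]}}

```text
time_s: 13.45
ee_pos: [0.5864, -0.0805, 0.2009]
eef_rot: [-3.141, -0.002, 1.623]
force: [-0.1, 11.6, -2.4]
grip_width: 0.0496
grip_force: 60.0
```

```bash
python3 rd.py
```

```text
13.6 mm,mrad,mN,mNm
[  586.42   -80.51   200.94  3141.74  6280.87  1622.73   274.69 11210.81
 -1899.86  1787.7   -131.14  -140.81]
```

Emit:
{"api": "play_rows", "payload": {"motion": [[[-0.001,0,0,0,0,0.0001,-1],[-0.0015,0,0,0,0,0.0002,-1],[-0.0015,0,0,0,0,0.0002,-1],[-0.0015,0,0,0,0,0.0002,-1]]]}}

```text
time_s: 14.05
ee_pos: [0.5864, -0.0805, 0.2009]
eef_rot: [-3.141, -0.003, 1.622]
force: [-0.1, 12.6, -0.7]
grip_width: 0.0497
grip_force: 60.0
```

```bash
python3 rd.py; python3 - <<'E'
from h import *
from station import get_obs
p=get_obs()["ee_pos"];ims=[]
for n in("scene","side"):
    c=load(n+"3");P=pts(c);hsv=cv2.cvtColor(c["frame"],cv2.COLOR_RGB2HSV)
    m=((hsv[...,0]<28)&(hsv[...,1]>70)&(hsv[...,2]>90)&(c["z_map"]>0)&(np.abs(P-p)<[.045,.075,.04]).all(-1)).astype(np.uint8)
    k,l,st,ce=cv2.connectedComponentsWithStats(m);i=1+st[1:,4].argmax();Q=P[l==i]
    top=Q[Q[:,2]>np.percentile(Q[:,2],97)-.006]; rear=Q[Q[:,1]>np.percentile(Q[:,1],97)-.006]
    print(n,"top z-p",np.median(top[:,2])-p[2],"rear y-p",np.median(rear[:,1])-p[1],"min y-p",Q[:,1].min()-p[1])
    a=c["frame"][100:190,130:250] if n=="scene" else c["frame"][75:165,310:430]
    ims.append(cv2.resize(cv2.cvtColor(a,cv2.COLOR_RGB2BGR),(400,300),interpolation=cv2.INTER_CUBIC))
cv2.imwrite("pics/seat.png",np.hstack(ims))
E
```

```text
14.2 mm,mrad,mN,mNm
[  586.46   -80.54   200.95  3141.73  6280.34  1621.76   -45.82 13235.69
 -1171.81  2182.28  -125.38  -137.04]
scene top z-p 0.02557054594524938 rear y-p 0.0467439378871973 min y-p -0.05063353616606245
side top z-p 0.023539825964592198 rear y-p 0.04589442153191173 min y-p -0.047012147931523834
```

View pics/seat.png

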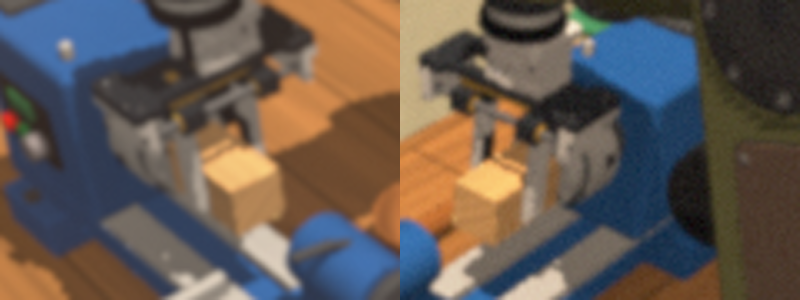

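The blank sits against the chuck in both views (scene crop 235,180; side crop 490,200). It hasn't slipped in the grip, and the push is about 13 N with almost no side force. Now I'll hold it steady.

Emit:
{"api": "play_rows", "payload": {"motion": [[[0,0,0,0,0,0,-1],[0,0,0,0,0,0,-1],[0,0,0,0,0,0,-1],[0,0,0,0,0,0,-1],[0,0,0,0,0,0,-1],[0,0,0,0,0,0,-1],[0,0,0,0,0,0,-1],[0,0,0,0,0,0,-1],[0,0,0,0,0,0,-1],[0,0,0,0,0,0,-1]]]}}

```text
time_s: 15.25
ee_pos: [0.5865, -0.0805, 0.2009]
eef_rot: [-3.141, -0.003, 1.622]
force: [0.1, 14.4, -1.1]
grip_width: 0.0498
grip_force: 60.0
```

Emit:
{"api": "play_rows", "payload": {"motion": [[[0,0,0,0,0,0,-1],[0,0,0,0,0,0,-1],[0,0,0,0,0,0,-1],[0,0,0,0,0,0,-1],[0,0,0,0,0,0,-1],[0,0,0,0,0,0,-1],[0,0,0,0,0,0,-1],[0,0,0,0,0,0,-1],[0,0,0,0,0,0,-1],[0,0,0,0,0,0,-1]]]}}

```text
time_s: 16.25
ee_pos: [0.5865, -0.0805, 0.201]
eef_rot: [-3.141, -0.003, 1.622]
force: [0.6, 13.4, -1.4]
grip_width: 0.0496
grip_force: 60.0
```

Emit:
{"api": "play_rows", "payload": {"motion": [[[0,0,0,0,0,0,-1],[0,0,0,0,0,0,-1],[0,0,0,0,0,0,-1],[0,0,0,0,0,0,-1],[0,0,0,0,0,0,-1],[0,0,0,0,0,0,-1],[0,0,0,0,0,0,-1],[0,0,0,0,0,0,-1],[0,0,0,0,0,0,-1],[0,0,0,0,0,0,-1]]]}}

```text
time_s: 17.25
ee_pos: [0.5865, -0.0805, 0.201]
eef_rot: [-3.141, -0.003, 1.622]
force: [0.5, 13.2, -0.7]
grip_width: 0.0497
grip_force: 60.0
```

```bash
python3 -c "
from station import workorder
print(workorder.hand_in())"
```

```text
the job is handed in; nothing more can be done
None
```

The blank is seated in the chuck with its shoulder on the jaw faces. The arm has held a steady push of about 13–14 N for over 3 s, and I handed the job in at about 17 s with it still gripping and pushing.

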